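# Swap the open bench tray for the solder tray

### The arm

A 7-joint arm with a two-finger parallel gripper is mounted at the origin on a cart in front of the work surface, level with it; the furniture and walls round the work are solid. World frame = base frame: x ahead of the robot, y to its left, z up, the work surface at z = 0. Lengths are in m, angles in rad, forces in N, time in s.
With the tool pointing down it reaches from about 0.4 to 0.9 m from the base axis. Payload 5.5 kg.
Tool frame: the origin (TCP) lies midway between the tips of the shut fingers; the grasp point (between the pads) lies 19 mm behind it (robot.hold_point_z is the z of the grasp point in the tool frame, in m); z points along the fingers, y is the line along which they close (so a half turn about z gives the same grasp; the last joint's range is limited). The gripper opens to 85 mm and grips with 20 to 120 N. Pads are 22 mm wide; open, the fingers measure 114 mm over their backs; the gripper's body (76 mm by 85 mm) begins 54 mm behind the grasp point. The pads swing forward as they close: fully open they stand 13 mm farther back than shut.
Start: joints at [0.263, 0.501, -0.427, 1.55, 0.221, 1.138, -0.21], TCP at [0.65, 0, 0.231] pointing down, gripper open.
Joint ranges: [-2.88, 2.88], [-0.31, 2.03], [-1.54, 1.56], [0.2, 2.42], [-1.41, 4.55], [0.19, 2.02], [-2.57, 2.57]. Speed limits (rad/s): [2.57, 2.57, 3.14, 3.14, 3.14, 3.14, 3.14].

### API

Orientations are given as [roll, pitch, yaw] about the fixed x, y, z axes, in that order (R = Rz(yaw) Ry(pitch) Rx(roll)).
In Python, from workcell import robot gives the robot as it stands.
- The arm moves only by the tool play_rows, never from a script. Its argument "plan" is one flat list of numbers, 4 for each row, row after row: the shift along the tool's x, y, z in units of 25 mm (1.0 is 25 mm), then the turn about the tool's z in units of 8 degrees (1.0 is 8 degrees). A call has 1 to 10 rows; each row is the pose to reach, as a shift and turn from the pose commanded when the call began, along the tool's axes at that moment; what a row does not reach only later rows make up. A row lasts 1/8 s, in which the tool goes at most 62.5 mm and 10.7 degrees, less where a joint would pass 70% of its speed; a pose out of reach is approached as far as the arm can. A call with a gripper value outside its range is refused whole. "fingers" is the finger opening in mm, from 0 to 85.4, set as the call begins (left out, the last holds). The fingers move at their own pace and stop on an object; the grip force is fixed at half the most. Time passes only in rows, so rows that repeat a pose let the fingers close. It gives the time, the measured TCP pose, the force, the opening and the grip force at its end, in the units of the state.
- robot.read_state(): the state, without advancing time (a new reading comes with each control period).
- robot.grab_frame(name): name is "scene" or "side" or "wrist"; returns a dict with "pixels" (400x640x3 uint8, blue, green, red), "fov_y" (degrees; the focal length in pixels is half the picture's height over the tangent of half this angle, whatever the lens; pixels are square), "cx", "cy" (the principal point, pixels), "R" (3x3) and "t" (3): a world point X has camera coordinates R X + t. Camera axes: x right, y down, z forward; pixel columns grow to the right and rows downward; lengths in m; the calibration is good to about 2 mm. A picture is of the moment at which its call begins. There is no depth.
- robot.finish_job(): hands the job in; it is judged then, once.
Trained networks look in a picture, given as the dict that the camera call returned (one of the last four; its "shot" number tells which), for a name from the list of things; names that differ only in an ending like _2 or _b are one class to them, and where a whole thing is asked for, a point or a joint stands for the part that bears it (a point fixed in the world has none). Each returns a list of dicts, best first, with "p" (0 to 1); they miss things now and then, are a little off and sometimes report something else, mostly with a low value. They report only what shows in the picture. A call takes as long as a camera call. They do not tell look-alikes from the thing itself.
- robot.masks_of(picture, label): "region" (400x640 bool, what is visible of it) and "uv" ([column, row] in pixels, amid what is visible of it).
The state is a dict: "t": time; "joints": joint angles; "joint_vel": joint speeds; "joint_torque": joint torques, N m; "tool_pos": TCP position; "eef_rot": TCP orientation; "ft_force": force on the tool from outside, world axes, zero at the start; "torque": the same for the moment, N m; "grip_width": finger opening in m; "grip_force": force on a finger pad.
Only numpy, scipy, OpenCV 4.12 (cv2) and the standard library are available. Lean on these libraries where they do the work, as an engineer would, in place of code of your own. Each camera call takes 0.05 s, during which the arm holds its last target. There are 200 camera calls.

### The job

Of the three sliding trays, push the empty one that was left open fully home with a fingertip; then hook a fingertip into the pocket behind the front lip of the tray with the solder spool and draw it out all the way to its stop. Grasp, pinch or lift nothing, do not touch the spool or the tape roll in the trays, and leave the tape roll's tray shut and the other things on the table where they are. Finish with the hand clear.

Things in the scene. Friction and masses are not known exactly. Their poses are not given: they have to be found in the camera images.
- runner_spool: Fixed aluminium runner frame on the table, 155 x 116 x 24 mm (rear wall 40 mm high), of the tray that carries the spool of solder wire (the one to draw out). The three frames stand side by side in any order, each turned a little. Origin: on the table, 2.5 mm in front of the footprint's centre; x points to its rear (away from the robot), y to its left, z up. Its tray slides out along -x.
- tray_spool (a joint): Travel in m of the tray that carries the spool of solder wire (the one to draw out): 0 = fully home, 0.10 = fully out at its stop. It has no spring; about 2 N friction plus 10 N per m/s; it stays where it is left. Its front lip is steel, 98 mm wide, 5 mm thick, flat inside, with a small rounded bead along the top outside; a grey label holder (70 mm wide, 13 to 39 mm above the table) stands 4 mm proud of its outside, its face 9 mm in front of the hook point.
- hook_spool (a point): On the tray that carries the spool of solder wire (the one to draw out): middle of the inner (rear) side of its upright front lip, at the top edge, 52 mm above the table; moves with the tray; axes as its runner. Behind it (+x) is an empty finger pocket 45 mm deep in x, 86 mm wide; floor 10 mm above the table; the partition behind it and the side walls are 34 mm high.
- runner_empty: Fixed aluminium runner frame on the table, 155 x 116 x 24 mm (rear wall 40 mm high), of the empty tray that was left standing partly open (the one to push home). The three frames stand side by side in any order, each turned a little. Origin: on the table, 2.5 mm in front of the footprint's centre; x points to its rear (away from the robot), y to its left, z up. Its tray slides out along -x.
- tray_empty (a joint): Travel in m of the empty tray that was left standing partly open (the one to push home): 0 = fully home, 0.10 = fully out at its stop. It has no spring; about 2 N friction plus 10 N per m/s; it stays where it is left. Its front lip is steel, 98 mm wide, 5 mm thick, flat inside, with a small rounded bead along the top outside; a grey label holder (70 mm wide, 13 to 39 mm above the table) stands 4 mm proud of its outside, its face 9 mm in front of the hook point.
- hook_empty (a point): On the empty tray that was left standing partly open (the one to push home): middle of the inner (rear) side of its upright front lip, at the top edge, 52 mm above the table; moves with the tray; axes as its runner. Behind it (+x) is an empty finger pocket 45 mm deep in x, 86 mm wide; floor 10 mm above the table; the partition behind it and the side walls are 34 mm high.
- runner_tape: Fixed aluminium runner frame on the table, 155 x 116 x 24 mm (rear wall 40 mm high), of the tray that carries the white tape roll (stays shut). The three frames stand side by side in any order, each turned a little. Origin: on the table, 2.5 mm in front of the footprint's centre; x points to its rear (away from the robot), y to its left, z up. Its tray slides out along -x.
- tray_tape (a joint): Travel in m of the tray that carries the white tape roll (stays shut): 0 = fully home, 0.10 = fully out at its stop. It has no spring; about 2 N friction plus 10 N per m/s; it stays where it is left. Its front lip is steel, 98 mm wide, 5 mm thick, flat inside, with a small rounded bead along the top outside; a grey label holder (70 mm wide, 13 to 39 mm above the table) stands 4 mm proud of its outside, its face 9 mm in front of the hook point.
- hook_tape (a point): On the tray that carries the white tape roll (stays shut): middle of the inner (rear) side of its upright front lip, at the top edge, 52 mm above the table; moves with the tray; axes as its runner. Behind it (+x) is an empty finger pocket 45 mm deep in x, 86 mm wide; floor 10 mm above the table; the partition behind it and the side walls are 34 mm high.
- spool: Spool of solder wire with blue flanges standing loose in its tray behind the partition, 60 mm across, 40 mm high; origin at the centre of its underside.
- roll: Roll of white cloth tape lying loose in its tray behind the partition, 53 mm across, 44 mm high; origin at the centre of its underside.
- kapton: Flat roll of amber tape, 57 mm across, 12 mm high, on the table in front of the trays; leave it alone. Origin at the centre of its underside.
- cutters: Flush cutters with blue handles, 140 x 40 x 12 mm, on the table to the left; leave it alone. Origin at the centre of its underside.
- driver: Screwdriver with red handle, 196 mm long, 28 mm wide, on the table to the right; leave it alone. Origin at the centre of its underside.
- phone: Phone, 78 x 154 x 10 mm, lying on the table to the left; leave it alone. Origin at the centre of its underside.
- car: Half-built small robot car, 97 x 128 x 65 mm, on the table to the left of the trays; leave it alone. Origin at the centre of its underside.
There are look-alikes about, which are no part of the job. What is shaped like the runner_spool but orange is not meant.

How it is judged:
By the outcome, as a careful person would: the job done as asked, in the order asked, and still so for the second after the job is handed in, with the robot touching nothing.
It also fails if it takes over 54 s, if anything falls off the work surface, if the arm or the gripper's body presses on something with over 40 N, if the wrist force passes 120 N, or if a joint passes its speed limit or range.

## Working session

There is one attempt and no reset: what is moved stays moved. The work goes in short steps, Python scripts to look and compute and a tool call to move; the robot and the scene stay as the last step left them, time stands still between calls to the robot, and variables do not carry over. Pictures are saved under pics/ and viewed, at most 10 in all, crops included, and the job is handed in when it is done.

Besides the shell and the picture viewer there is one more tool, called as a command line: name --argument value ..., lists and objects as JSON in quotes. play_rows: Moves the arm, as the interface text tells. Its arguments: {"type":"object","properties":{"plan":{"type":"array"},"fingers":{"type":"number"}},"required":["plan"]}

```bash
mkdir -p pics
cat > h.py <<'E'
import numpy as np, cv2
from workcell import robot
def grab(n,save=None):
    f=robot.grab_frame(n)
    if save: cv2.imwrite('pics/'+save,f['pixels'])
    return f
def K(f):
    fl=200/np.tan(np.radians(f['fov_y'])/2); return fl
def proj(f,X):
    X=np.atleast_2d(X); c=X@np.array(f['R']).T+np.array(f['t']); return np.c_[f['cx']+K(f)*c[:,0]/c[:,2], f['cy']+K(f)*c[:,1]/c[:,2]]
def ray(f,uv,z):
    R=np.array(f['R']);t=np.array(f['t']);d=R.T@np.array([(uv[0]-f['cx'])/K(f),(uv[1]-f['cy'])/K(f),1]);o=-R.T@t
    return o+d*(z-o[2])/d[2]
E
python3 - <<'E'
from h import *
fs={n:grab(n) for n in ['scene','side','wrist']}
cv2.imwrite('pics/a.png',fs['scene']['pixels']);cv2.imwrite('pics/b.png',fs['side']['pixels']);cv2.imwrite('pics/c.png',fs['wrist']['pixels'])
for n,f in fs.items():
    print(n,f['fov_y'],-np.array(f['R']).T@f['t'])
    for l in ['runner_spool','tray_spool','tray_empty','tray_tape','spool','roll']:
        print(l,[(round(d['p'],2),np.round(d['uv']),int(d['region'].sum())) for d in robot.masks_of(f,l)][:4])
E
```

```text
scene 44.83397350853671 [-0.4335771   1.44449877  0.88982124]
runner_spool [(0.86, array([403., 171.]), 437), (0.78, array([369., 210.]), 744), (0.71, array([309., 190.]), 537)]
tray_spool [(0.85, array([318., 189.]), 266), (0.83, array([403., 168.]), 229), (0.64, array([372., 208.]), 490)]
tray_empty [(0.7, array([311., 207.]), 560)]
tray_tape [(0.97, array([273., 213.]), 348), (0.35, array([346., 229.]), 141)]
spool []
roll []
side 48.10275859093833 [-0.25867162 -1.34223953  0.82929576]
runner_spool [(0.84, array([289., 236.]), 1319), (0.8, array([410., 322.]), 2503), (0.59, array([376., 221.]), 793)]
tray_spool [(0.88, array([370., 221.]), 578), (0.78, array([284., 236.]), 948), (0.57, array([407., 317.]), 1942)]
tray_empty [(0.71, array([323., 207.]), 767)]
tray_tape [(0.63, array([319., 182.]), 437)]
spool [(0.7, array([380., 210.]), 262)]
roll [(0.55, array([331., 180.]), 166)]
wrist 61.852430475782185 [0.64896065 0.07287488 0.3720078 ]
runner_spool [(0.86, array([371., 341.]), 3647), (0.83, array([ 65., 306.]), 6611)]
tray_spool [(0.9, array([383., 353.]), 1385), (0.74, array([ 44., 312.]), 4268)]
tray_empty [(0.64, array([274., 257.]), 10600)]
tray_tape [(0.62, array([361., 112.]), 14263)]
spool [(0.78, array([397., 361.]), 255)]
roll [(0.88, array([403., 115.]), 2094), (0.53, array([319., 256.]), 19177)]
```

View pics/a.png

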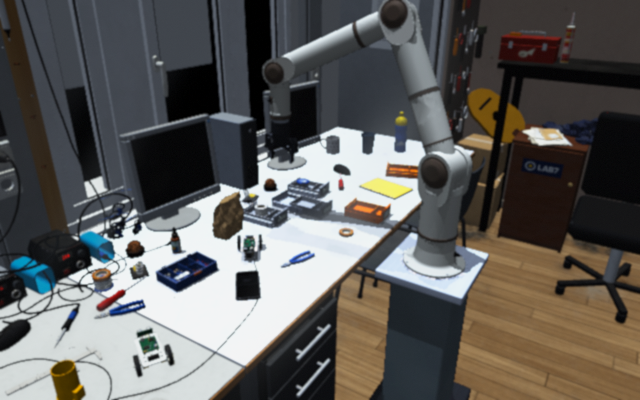

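View pics/c.png

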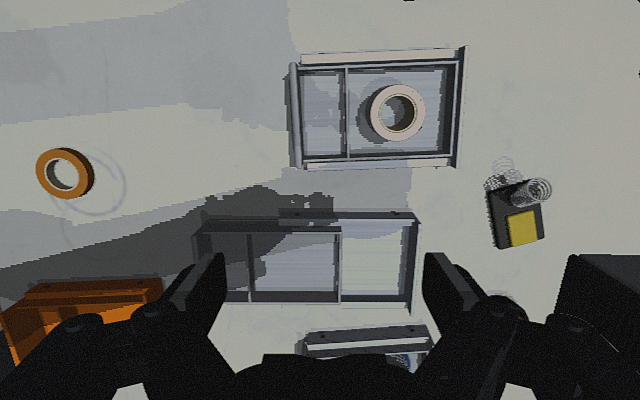

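The wrist view shows the tape tray at the top (~380,110), the open empty tray in the middle (~310,260), the spool tray at the bottom edge (~370,345) and the orange decoy at (80,310). The scene view is coarse but agrees.

View pics/b.png

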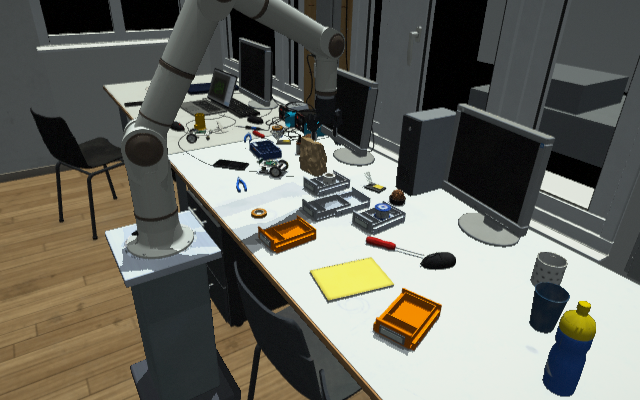

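Run:
```python
from h import *
s=robot.read_state(); print({k:np.round(s[k],3) for k in ['t','tool_pos','eef_rot','ft_force']})
from scipy.spatial.transform import Rotation as Ro
print(Ro.from_euler('xyz',s['eef_rot']).as_matrix().round(3))
f=grab('wrist')
for n,uv,z in [('tape lip top out',(291,64),.052),('tape lip bot',(299,167),.052),('emp rear r top',(420,213),.04),('emp rear bot',(413,313),.04),('emp lip',(193,215),.052),('kapton',(65,173),.012),('spool',(397,361),.05),('orange tl',(0,308),.05),('orange tr',(160,278),.04),('spool frame l',(303,340),.024),('spoolframe rear',(430,327),.04)]:
    print(n,ray(f,uv,z).round(3))
```

```text
{'t': np.float64(1.05), 'tool_pos': array([0.65 , 0.   , 0.231]), 'eef_rot': array([ 3.142, -0.   ,  1.571]), 'ft_force': array([-0.308,  0.066,  0.631])}
[[ 0.  1.  0.]
 [ 1. -0.  0.]
 [ 0.  0. -1.]]
tape lip top out [0.62  0.1   0.052]
tape lip bot [0.625 0.006 0.052]
emp rear r top [ 0.751 -0.046  0.04 ]
emp rear bot [ 0.753 -0.17   0.04 ]
emp lip [ 0.515 -0.044  0.052]
kapton [ 0.362 -0.009  0.012]
spool [ 0.736 -0.229  0.05 ]
orange tl [ 0.285 -0.156  0.05 ]
orange tr [ 0.465 -0.124  0.04 ]
spool frame l [ 0.623 -0.221  0.024]
spoolframe rear [ 0.774 -0.189  0.04 ]
```

The side view confirms the layout: tape tray (327,183), empty tray open (335,205), spool tray (380,217), with the screwdriver to its right and one orange decoy at (288,235) in front. I'll shut the fingers and look from over the empty and spool trays.

play_rows --plan '[-1.5,-0.5,0,0,-3,-1,0,0,-4.5,-1.2,0,0,-5,-1.2,0,0,-5,-1.2,0,0,-5,-1.2,0,0]' --fingers 0

```text
t: 1.85
tool_pos: [0.6204, -0.1224, 0.2313]
eef_rot: [3.141, -0.002, 1.573]
ft_force: [0.4, 0.9, -0.6]
grip_width: -0.0001
grip_force: 0.0
```

Run:
```python
from h import *
f=grab('wrist','d.png')
import pickle;pickle.dump(f,open('d.pkl','wb'))
s=robot.read_state();print(s['t'],s['tool_pos'].round(4) if hasattr(s['tool_pos'],'round') else s['tool_pos'],s['grip_width'],-np.array(f['R']).T@f['t'])
```

```text
1.9 [ 0.6204 -0.1223  0.2314] 0.00010273423175521816 [ 0.61955347 -0.04970958  0.37311549]
```

View pics/d.png

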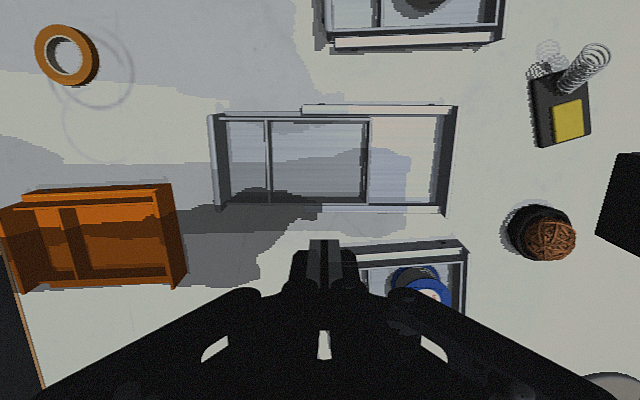

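The empty tray shows clearly: lip top from (210,115) to (217,213), rear wall from (458,105) to (447,217); the orange decoy's rear edge is at (185,285). The spool tray is half hidden by the gripper, so I'll measure the empty one and then look further right.

Run:
```python
from h import *
import pickle;f=pickle.load(open('d.pkl','rb'))
im=f['pixels']
cv2.imwrite('pics/e.png',cv2.resize(im[90:230,195:470],None,fx=2.9,fy=2.9,interpolation=cv2.INTER_CUBIC))
for n,uv,z in [('lip out L',(208,115),.052),('lip out R',(215,214),.052),('rear L',(459,105),.04),('rear R',(447,217),.04),('front rail L',(302,106),.024),('rail R',(318,214),.024),('orange rearL',(173,184),.024),('orange rearR',(188,287),.024)]: print(n,ray(f,uv,z).round(4))
```

```text
lip out L [ 0.5109 -0.0671  0.052 ]
lip out R [ 0.5085 -0.1655  0.052 ]
rear L [ 0.7496 -0.0579  0.04  ]
rear R [ 0.7504 -0.1726  0.04  ]
front rail L [ 0.5973 -0.0596  0.024 ]
rail R [ 0.6131 -0.1754  0.024 ]
orange rearL [ 0.4566 -0.1413  0.024 ]
orange rearR [ 0.4583 -0.2678  0.024 ]
```

View pics/e.png

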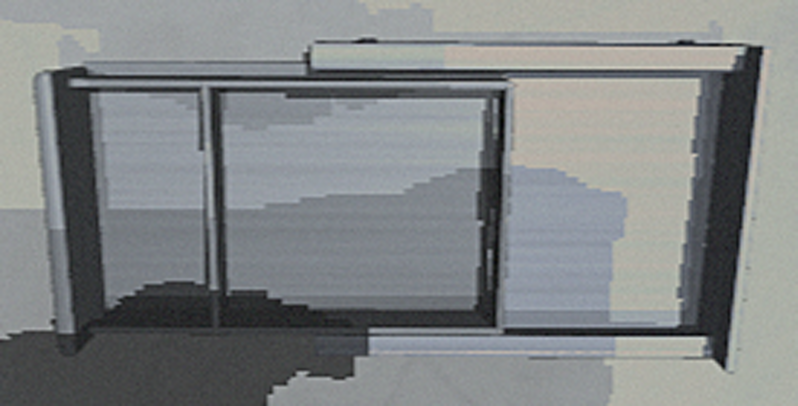

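play_rows --plan '[-1.5,0,0,0,-3,0,0,0,-4.4,0,0,0,-4.8,0,0,0,-4.8,0,0,0]'

```text
t: 2.52
tool_pos: [0.6203, -0.2437, 0.2311]
eef_rot: [-3.141, -0.001, 1.571]
ft_force: [-1.1, 0.9, 0.8]
grip_width: 0.0003
grip_force: 0.0
```

Run:
```python
from h import *
f=grab('wrist','f.png')
import pickle;pickle.dump(f,open('f.pkl','wb'))
print(robot.read_state()['tool_pos'])
```

```text
[ 0.6205257  -0.24248254  0.23123853]
```

View pics/f.png

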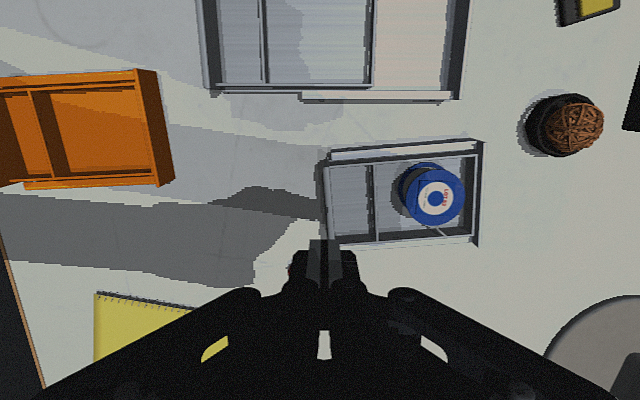

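The spool tray is now visible: its lip runs from about (322,165) to (330,245) and its rear wall from (483,140) to (478,245), with the spool behind the partition at (432,195). Next I'll go in front of the empty tray's lip, about 15 mm clear, first stopping high.

Run:
```python
from h import *
import pickle;f=pickle.load(open('f.pkl','rb'))
cv2.imwrite('pics/g.png',cv2.resize(f['pixels'][125:260,305:500],None,fx=4,fy=4,interpolation=cv2.INTER_CUBIC))
```

```text
(no output)
```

View pics/g.png

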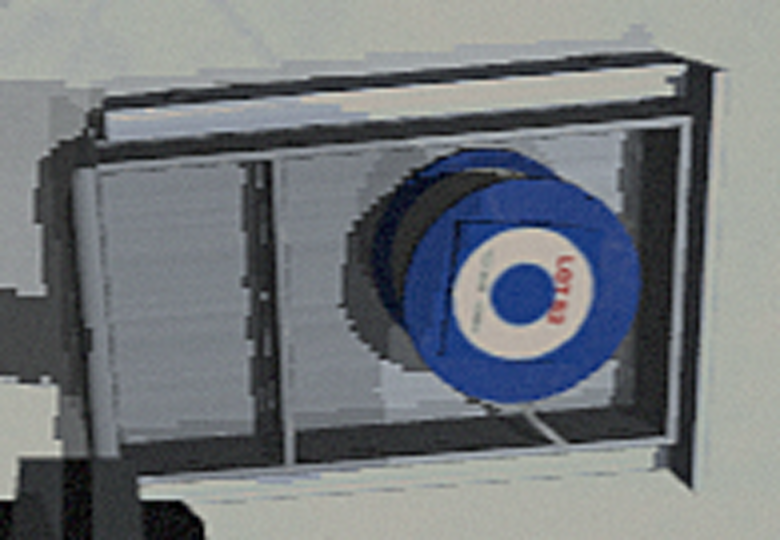

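play_rows --plan '[1.5,-1.5,0,0,3,-3,0,0,4.3,-4.5,0,0,5.2,-5.5,1,0,5.4,-5.7,3,0,5.4,-5.7,5,0,5.4,-5.7,6,0,5.4,-5.7,6,0]'

```text
t: 3.58
tool_pos: [0.4759, -0.1072, 0.0799]
eef_rot: [-3.138, -0.002, 1.574]
ft_force: [-0.0, -0.4, -0.0]
grip_width: 0.0002
grip_force: 0.0
```

The crop shows the spool tray's lip outer edge from (324,167) to (329,239), its inner edge from (329.5,167) to (334.5,235), and side walls sloping, so the tray is turned a few degrees.

Run:
```python
from h import *
import pickle;f=pickle.load(open('f.pkl','rb'))
c=lambda u,v:(305+u/4,125+v/4)
P={n:ray(f,c(*uv),z) for n,uv,z in [('lipoutL',(76,168),.052),('lipoutR',(96,465),.052),('lipinL',(98,168),.052),('lipinR',(119,445),.052),('wallL0',(105,160),.034),('wallL1',(690,120),.034),('wR0',(290,465),.034),('wR1',(670,440),.034),('rearL',(722,68),.04),('rearR',(693,490),.04),('part0',(275,160),.034),('part1',(290,465),.034)]}
for n,p in P.items(): print(n,p.round(4))
for a,b in [('lipoutR','lipoutL'),('lipinR','lipinL'),('rearR','rearL'),('part1','part0')]:
    d=P[b]-P[a]; print(a,np.degrees(np.arctan2(-d[0],d[1])),np.linalg.norm(d))
for a,b in [('wallL0','wallL1'),('wR0','wR1')]:
    d=P[b]-P[a]; print(a,np.degrees(np.arctan2(d[1],d[0])),np.linalg.norm(d))
```

```text
lipoutL [ 0.6194 -0.2378  0.052 ]
lipoutR [ 0.6247 -0.3168  0.052 ]
lipinL [ 0.6248 -0.2378  0.052 ]
lipinR [ 0.6307 -0.3111  0.052 ]
wallL0 [ 0.6269 -0.2394  0.034 ]
wallL1 [ 0.7763 -0.229   0.034 ]
wR0 [ 0.6785 -0.3249  0.034 ]
wR1 [ 0.7825 -0.3174  0.034 ]
rearL [ 0.7797 -0.2149  0.04  ]
rearR [ 0.7878 -0.3296  0.04  ]
part0 [ 0.6707 -0.2394  0.034 ]
part1 [ 0.6785 -0.3249  0.034 ]
lipoutR 3.802680511952686 0.07921119952295644
lipinR 4.546163060137978 0.07360185301948415
rearR 3.999196950118877 0.11491770294347278
part1 5.222633921202296 0.08591536764939497
wallL0 3.997454120630989 0.1497456379030845
wR0 4.142576154200169 0.10420478595397938
```

play_rows --plan '[0,0,1,0,0,0,2.2,0,0,0,2.2,0,0,0,2.2,0]'

```text
t: 4.08
tool_pos: [0.4788, -0.1095, 0.0279]
eef_rot: [3.139, 0.0, 1.572]
ft_force: [1.1, 0.2, -0.6]
grip_width: 0.0001
grip_force: 0.0
```

Spool tray: turned about 4°, hook point ≈ (0.628, -0.285). The empty tray needs about 78 mm of travel; pushing now.

play_rows --plan '[0,0.5,0,0,0,1,0,0,0,1.5,0,0,0,2,0,0,0,2.5,0,0,0,2.9,0,0,0,3.2,0,0,0,3.4,0,0,0,3.4,0,0]'

```text
t: 5.2
tool_pos: [0.5634, -0.1097, 0.0263]
eef_rot: [3.14, -0.0, 1.571]
ft_force: [-0.5, -0.2, -0.0]
grip_width: -0.0
grip_force: 0.0
```

play_rows --plan '[0,0.1,0,0,0,0.2,0,0,0,0.2,0,0]'

```text
t: 5.58
tool_pos: [0.5677, -0.1097, 0.0263]
eef_rot: [3.141, -0.0, 1.571]
ft_force: [-0.1, 0.5, -0.1]
grip_width: 0.0
grip_force: 0.6
```

play_rows --plan '[0,0.1,0,0,0,0.2,0,0,0,0.3,0,0]'

```text
t: 5.95
tool_pos: [0.5723, -0.1099, 0.0258]
eef_rot: [-3.136, 0.0, 1.571]
ft_force: [-11.3, 1.7, 8.5]
grip_width: -0.0001
grip_force: 5.9
```

play_rows --plan '[0,0.1,0,0,0,0.2,0,0]'

```text
t: 6.2
tool_pos: [0.5725, -0.11, 0.0251]
eef_rot: [-3.127, 0.0, 1.57]
ft_force: [-22.5, 0.7, 18.7]
grip_width: -0.0001
grip_force: 11.6
```

The tray is against its stop (22 N, no more motion). Backing off, lifting, and going above the spool tray's pocket with a 4° turn.

play_rows --plan '[0,-0.6,0,0,0,-1.4,0,0,0,-1.4,-1.5,0,0,-1.4,-3.5,0,-1,-1,-4.6,0,-3,0.5,-4.6,-0.2,-5,2,-4.6,-0.4,-6.6,2.8,-4.6,-0.5,-7,2.8,-4.6,-0.5,-7,2.8,-4.6,-0.5]'

```text
t: 7.45
tool_pos: [0.6497, -0.2856, 0.1409]
eef_rot: [-3.142, -0.0, 1.639]
ft_force: [-0.6, 0.7, 0.3]
grip_width: 0.0001
grip_force: 0.0
```

Run:
```python
from h import *
f=grab('wrist');s=robot.read_state();print(s['tool_pos'],s['eef_rot'],s['ft_force'])
im=f['pixels'].copy()
# projected: pocket corners, tcp, and tcp dropped to the lip plane
a=np.array([.9976,.0698,0]);b=np.array([-.0698,.9976,0]);H=np.array([.628,-.285,.052])
for p,c in [(H,(0,0,255)),(H+.043*b,(0,0,255)),(H-.043*b,(0,0,255)),(H+.045*a-[0,0,.018],(0,255,0)),(np.array(s['tool_pos']),(255,0,255))]:
    q=proj(f,p)[0].round().astype(int);print(q);cv2.circle(im,tuple(int(v) for v in q),3,c,1)
cv2.imwrite('pics/i.png',im)
```

```text
[ 0.64985224 -0.28381869  0.14108944] [-3.14156043e+00 -1.06527330e-03  1.64098884e+00] [-0.57494429  0.42357929 -0.3454392 ]
[295 198]
[294 138]
[297 252]
[355 191]
[326 255]
```

View pics/i.png

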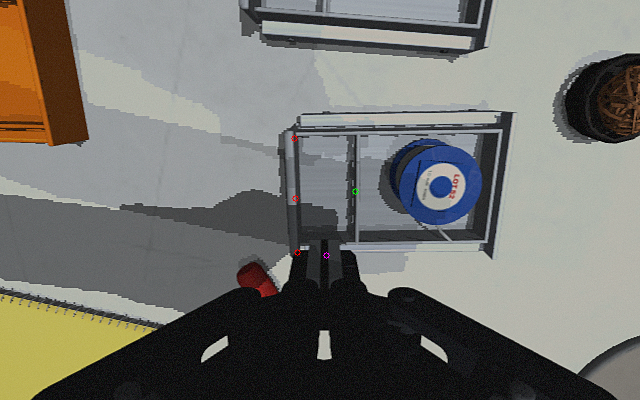

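Alignment is good: the projected lip points (295,138–252) and partition point (355,191) sit on the tray, and the fingers hang over the pocket. The empty tray (360,20) is shut. Descending while checking where the driver handle (255,280) lies.

play_rows --plan '[0,0,1.5,0,0,0,3,0,0,0,4,0,0,0,4.6,0,0,0,4.6,0]'

```text
t: 8.12
tool_pos: [0.6495, -0.2833, 0.0256]
eef_rot: [-3.14, -0.001, 1.642]
ft_force: [0.4, 0.3, 0.2]
grip_width: -0.0003
grip_force: 0.0
```

Run:
```python
from h import *
f=grab('side','j.png')
for d in robot.masks_of(f,'driver')[:2]:
    v,u=np.nonzero(d['region']); print(d['p'],[ray(f,(u[i],v[i]),.014).round(3) for i in (u.argmin(),u.argmax())])
print([ (d['p'],ray(f,d['uv'],.04).round(3)) for d in robot.masks_of(f,'spool')])
```

```text
0.57 [array([ 0.579, -0.375,  0.014]), array([ 0.67 , -0.513,  0.014])]
[(0.69, array([ 0.718, -0.269,  0.04 ]))]
```

play_rows --plan '[0,-0.15,0,0,0,-0.3,0,0,0,-0.45,0,0,0,-0.65,0,0,0,-0.9,0,0,0,-1.2,0,0,0,-1.5,0,0,0,-1.8,0,0,0,-2.1,0,0,0,-2.4,0,0]'

```text
t: 9.52
tool_pos: [0.5895, -0.2894, 0.0262]
eef_rot: [-3.142, 0.0, 1.64]
ft_force: [2.8, -1.5, 0.4]
grip_width: 0.0001
grip_force: 1.3
```

play_rows --plan '[0,-0.3,0,0,0,-0.6,0,0,0,-0.9,0,0,0,-1.2,0,0,0,-1.4,0,0,0,-1.55,0,0,0,-1.65,0,0,0,-1.75,0,0,0,-1.85,0,0]'

```text
t: 10.65
tool_pos: [0.544, -0.2923, 0.0262]
eef_rot: [3.142, -0.0, 1.641]
ft_force: [1.4, -1.7, -0.7]
grip_width: 0.0003
grip_force: 1.1
```

play_rows --plan '[0,-0.1,0,0,0,-0.2,0,0,0,-0.3,0,0,0,-0.3,0,0]'

```text
t: 11.15
tool_pos: [0.5433, -0.292, 0.0274]
eef_rot: [3.129, 0.001, 1.643]
ft_force: [16.0, -1.5, -9.7]
grip_width: -0.0001
grip_force: 7.7
```

play_rows --plan '[0,-0.1,0,0,0,-0.2,0,0,0,-0.2,0,0]'

```text
t: 11.52
tool_pos: [0.5432, -0.2918, 0.0284]
eef_rot: [3.121, 0.003, 1.645]
ft_force: [25.8, -1.3, -14.9]
grip_width: 0.0004
grip_force: 12.3
```

Firm stop reached (about 100 mm of travel). Centre the finger in the pocket, lift straight up and look.

play_rows --plan '[0,0.5,0,0,0,0.9,0,0,0,0.9,0,0,0,0.9,-1.5,0,0,0.9,-3.5,0,0,0.9,-5.5,0,0,0.9,-7.5,0,0,0.9,-8,0,0,0.9,-8,0]'

```text
t: 12.65
tool_pos: [0.5535, -0.2921, 0.2267]
eef_rot: [3.141, 0.001, 1.64]
ft_force: [-0.1, 0.3, -0.5]
grip_width: -0.0001
grip_force: 0.0
```

Run:
```python
from h import *
f=grab('wrist');g=grab('side');s=robot.read_state();print(s['t'],s['tool_pos'],s['ft_force'])
im=cv2.resize(g['pixels'][130:290,230:450],None,fx=2.5,fy=2.5)
w=f['pixels'][:350]
c=np.zeros((600,640,3),np.uint8);c[:250]=w[:250];c[250:,:481]=im[:350,:481] if im.shape[1]>481 else im[:350]
cv2.imwrite('pics/k.png',c)
```

```text
12.75 [ 0.55244698 -0.29147775  0.2243813 ] [-0.2307913   0.18681739 -0.70106914]
```

View pics/k.png

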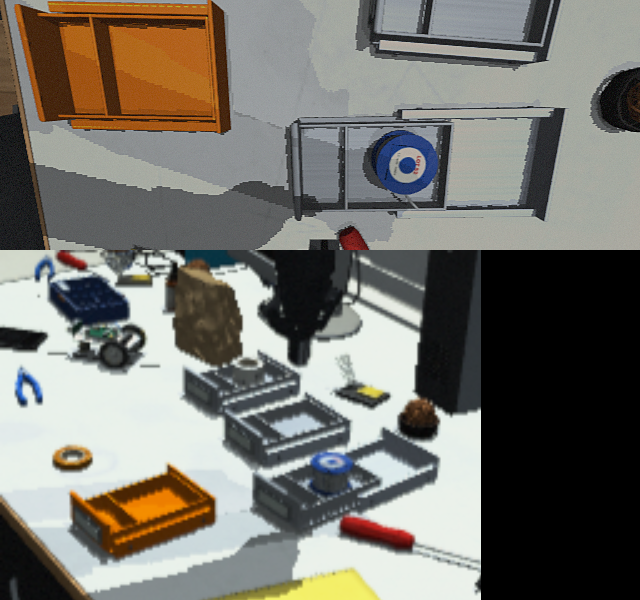

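The pictures show the spool tray fully out with the spool standing (405,160), the empty and tape trays shut, the driver and the rest undisturbed, and the hand clear above.

```bash
python3 -c "
from workcell import robot
print(robot.finish_job())"
```

```text
the job is handed in; nothing more can be done
None
```

I pushed the empty tray home to its stop, then drew the spool tray out to its stop. The final pictures show the tape tray shut, the other things in view undisturbed, and the hand clear; I handed the job in at about 13 s.

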